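Hang the flow cell on its inclined stand and snap it in

TASK

Someone has parked a roll of tape on the peg of the inclined cell stand: take it off and lay it flat on the desk, well clear of the stand. Then hang the flow cell's carrier plate on the peg by its eye, lower end between the two cheeks, and let go of it while that end still rests on top of the spring bolt. Finally press the bare lower end of the plate down with closed fingers, not gripping it, until the bolt snaps over it and the plate lies flat on the panel; leave the slide box, the syringe and the petri dish where they lie.

Things in the scene. Friction and masses are not known exactly. Their poses are not given: they have to be found in the camera images.
- cell_stand: Fixed stand of grey and white sheet metal, 220 x 120 mm, 180 high; origin under its middle, x to its back. It carries a white panel 230 x 112 mm that rises 35 degrees towards the back (low end at the robot's side). The panel's middle lies 112 mm above the origin. Its low end is 115 mm down the slope from the middle.
- peg_root (a point): Foot of the peg on the panel's surface; z is square to the panel (along the peg), x straight up the slope, y to the left. Steel peg 12 mm thick, 27 mm long, tapered over its last 9 mm to 5 mm. At x = -144 to -112 mm two aluminium cheeks 65 mm apart guide the plate's lower end; 12 mm high, flared above to 21 mm.
- catch (a point): Tip of the spring bolt (as built, closed), middle of its underside: 149.5 mm down the slope from the peg and 7.5 mm off the panel; axes as peg_root. Steel bolt 18 mm wide with a steep ramp above, from the tip up to 13 mm higher and 6 mm further down the slope; flat below. Housing and black pull knob behind it reach 26 mm off the panel.
- bolt (a joint): Travel of the spring bolt, m: 0 closed (tip over the plate), up to 0.010 drawn back down the slope. It springs shut by itself; a plate pressed down on the ramp drives it back about 5 mm (some 5 to 15 N).
- carrier: Flow cell on its carrier, loose, about 0.25 kg: bare aluminium plate 170 x 60 x 6 mm, with a clear block (85 long, 24 wide, 22 high, on the plate's top) along its middle to grip it by. Origin at the centre of the underside, x along the plate towards the eye, z up. Lower end bare for 45 mm.
- eye (a point): Centre of the round 15 mm eye, at the plate's underside, 68 mm from the carrier's origin along +x and 17 mm from that end. Axes as carrier. Hung, the plate slides 1.5 mm down until the eye bears on the peg.
- lower_edge (a point): Middle of the plate's other, plain end edge (underside), 85 mm from the carrier's origin along -x; axes as carrier.
- grip (a point): Point to grip the carrier: in the clear block, 18 mm above the plate's underside, 2.5 mm from the carrier's origin along +x; fingers close along y on 24 mm. Axes as carrier.
- tape: Loose roll of clear tape, 58 mm across, 20 mm wide with a 30 mm hole, parked on the peg, lying on the panel. Origin at the centre of its underside, z along its axis. The desk right of the pump, about x 0.42 to 0.48, y -0.33 to -0.39, is empty and can take it.
- slides: Bystander: slide box 78 x 28 x 27 mm behind the pump; origin under its centre.
- syringe: Bystander: plastic syringe 84 mm long lying near the front edge; origin under its centre.
- dish: Bystander: petri dish 63 wide, 16 high, right of the pump; origin under its centre.

How it is judged:
On the way, in this order (a step that is already met when the one before it is completed fails the run):
1. the tape roll lies flat on the desk, clear of the stand, let go of (horizontal distance between tape and cell_stand above 0.14 m and height (world z) of tape between -0.01 and 0.03 m and (angle between tape's own z axis and vertical below 0.15 rad or angle between tape's own z axis and vertical above 2.99 rad) and contact force between the fingers and tape below 0.1 N), for 0.2 s.
2. the carrier hangs on the peg by its eye, let go of, its lower end between the cheeks still resting on the bolt (x of eye in the frame of peg_root between -0.004 and 0.004 m and y of eye in the frame of peg_root between -0.004 and 0.004 m and z of eye in the frame of peg_root below 0.012 m and z of lower_edge in the frame of peg_root between 0.005 and 0.035 m and y of lower_edge in the frame of peg_root between -0.006 and 0.006 m and contact force between the fingers and carrier below 0.1 N), for 0.2 s.
At the end, for the whole second after the job is handed in: The carrier hangs with its eye on the peg (within 4 mm) and lies flat on the panel at both ends (within 3 mm), the bolt is closed over its lower end (joint under 3 mm), and the tape roll lies flat on the desk at least 140 mm from the middle of the stand; everything at rest (x of eye in the frame of peg_root between -0.004 and 0.004 m and y of eye in the frame of peg_root between -0.004 and 0.004 m and z of each of eye, lower_edge in the frame of peg_root below 0.003 m and value of joint bolt below 0.003 m and horizontal distance between tape and cell_stand above 0.14 m and height (world z) of tape between -0.01 and 0.03 m and (angle between tape's own z axis and vertical below 0.15 rad or angle between tape's own z axis and vertical above 2.99 rad) and linear speed of each of carrier, tape below 0.01 m/s); the robot touches nothing.
It fails at once if the slide box is moved by more than 30 mm (distance of slides from where it was at the start of the episode above 0.03 m).
It fails at once if the syringe is moved by more than 30 mm (distance of syringe from where it was at the start of the episode above 0.03 m).
It fails at once if the petri dish is moved by more than 30 mm (distance of dish from where it was at the start of the episode above 0.03 m).
It also fails if it takes over 67 s, if anything falls off the work surface, if the arm or the gripper's body presses on something with over 40 N, if the wrist force passes 120 N, or if a joint passes its speed limit or range.

ROBOT

A 7-joint arm with a two-finger parallel gripper is mounted at the origin on a cart in front of the work surface, level with it; the furniture and walls round the work are solid. World frame = base frame: x ahead of the robot, y to its left, z up, the work surface at z = 0. Lengths are in m, angles in rad, forces in N, time in s.
With the tool pointing down it reaches from about 0.425 to 0.875 m from the base axis. Payload 4.7 kg.
Tool frame: the origin (TCP) lies midway between the tips of the shut fingers; the grasp point (between the pads) lies 19 mm behind it; z points along the fingers, y is the direction in which the jaws open and shut (so a half turn about z gives the same grasp; the last joint's range is limited). The gripper opens to 87 mm and grips with 3 to 60 N. Pads are 19 mm wide; open, the fingers measure 117 mm over their backs; the gripper's body (75 mm by 190 mm) begins 51 mm behind the grasp point.
Start: joints at [1.326, 0.321, -0.07, 1.45, 0.023, 1.371, -0.057], TCP at [0.166, -0.628, 0.223] pointing down, gripper open.
Joint ranges: [-2.86, 2.86], [-0.3, 2.09], [-1.38, 1.24], [0.06, 2.45], [-1.56, 4.7], [0.09, 2.05], [-2.69, 2.69]. Speed limits (rad/s): [2.57, 2.57, 3.14, 3.14, 3.14, 3.14, 3.14].

INTERFACE

Orientations are given as a rotation vector (axis times angle).
In Python, from bench import get_state, eyes, job gives the robot as it stands. The module is installed in compiled form; this text tells all that it offers.
- The arm moves only by the shell command python3 -m jog 'ROWS' [FORCE]. ROWS is JSON, a list that holds one entry, the list of rows, each a list of 5 numbers: the opening, from 0 (shut) to 1 (fully open), then the shift along the tool's x, y, z in units of 40 mm (1.0 is 40 mm), then the turn about the tool's z in units of 5 degrees (1.0 is 5 degrees). In form: [[[jaw, dx, dy, dz, turn], ...]]. A call has 1 to 10 rows; each row shifts and turns the commanded pose from where the row before left it, along the tool's axes as they then stand; what a row does not reach is not made up. A row lasts 1/8 s, in which the tool goes at most 62.5 mm and 10.7 degrees, less where a joint would pass 70% of its speed; a pose out of reach is approached as far as the arm can. A call is refused whole if a number of a shift passes 1 or a number of a turn 1, either way. A call with a gripper value outside its range is refused whole. The fingers move at their own pace and stop on an object; FORCE is the grip in N (left out, the last holds). Time passes only in rows, so rows that do not move let the fingers close. It gives the time, the measured TCP pose, the force and the opening at its end, in the units of the state.
- get_state(): the state, without advancing time (a new reading comes with each control period).
- eyes.get_image(name): name is "scene" or "top"; returns (picture, depth): 420x560x3 uint8, red, green, blue; 420x560 float32, m along the optical axis (not along the pixel's ray), 0 where there is no reading.
- eyes.camera_params(name): a dict with "camera_matrix" (3x3 intrinsics, pixels), "k1" (the pictures are not rectified: a ray, as slopes to the right and down, at radius r is drawn at 1 + k1 r^2 times it, then the intrinsics apply), "pose" (4x4, takes a point from camera to world coordinates). Camera axes: x right, y down, z forward; pixel columns grow to the right and rows downward; lengths in m; the calibration is good to about 2 mm. A picture is of the moment at which its call begins. camera_params takes no time and is no camera call.
- job.close_job(): hands the job in, once; it reports no verdict.
The state is a dict: "time": time; "joint_positions": joint angles; "qd": joint speeds; "joint_torque": joint torques, N m; "position": TCP position; "tool_rot": TCP orientation; "ft_force": force on the tool from outside, world axes, zero at the start; "torque": the same for the moment, N m; "grip_width": opening from 0.0 (shut) to 1.0 (fully open).
Only numpy, scipy, OpenCV 4.12 (cv2) and the standard library are available. Lean on these libraries where they do the work, as an engineer would, in place of code of your own. Each camera call takes 0.05 s, during which the arm holds its last target. There are 200 camera calls.

## Working session

There is one attempt and no reset: what is moved stays moved. The work goes in short steps, Python scripts to look and compute and a shell command to move; the robot and the scene stay as the last step left them, time stands still between calls to the robot, and variables do not carry over. Pictures are saved under pics/ and viewed, about 8 in all and at most 12, crops included, and the job is handed in when it is done.

```bash
mkdir -p pics
cat > h.py <<'E'
import numpy as np, cv2
from bench import get_state, eyes, job
from scipy.spatial.transform import Rotation as R
def grab(n,f=None):
    im,d=eyes.get_image(n); np.savez(f'{n}.npz',im=im,d=d)
    if f: cv2.imwrite(f'pics/{f}.png',im[:,:,::-1])
    return im,d
def rays(n,uv):
    p=eyes.camera_params(n); K=np.array(p['camera_matrix'],float); k=p['k1']
    uv=np.atleast_2d(np.array(uv,float))
    x=cv2.undistortPoints(uv[:,None],K,np.array([k,0,0,0,0.]))[:,0]
    T=np.array(p['pose']); d=np.c_[x,np.ones(len(x))]
    return T[:3,3],d@T[:3,:3].T   # point = o + depth*dir
def cloud(n,uv,d):
    o,r=rays(n,uv); return o+r*np.asarray(d)[:,None]
def full(n,d):
    v,u=np.mgrid[0:420,0:560]; P=cloud(n,np.c_[u.ravel(),v.ravel()],d.ravel()).reshape(420,560,3); P[d==0]=np.nan; return P
E
python3 - <<'E'
from h import *
for n in('scene','top'):
    grab(n,n+'0'); p=eyes.camera_params(n); print(n,np.round(p['pose'],3).tolist(),np.round(p['camera_matrix'],1).tolist(),p['k1'])
s=get_state(); print({k:np.round(v,3) for k,v in s.items()}); print(R.from_rotvec(s['tool_rot']).as_matrix().round(3))
E
```

```text
scene [[-0.805, -0.285, 0.52, -0.11], [-0.593, 0.414, -0.691, 0.902], [-0.019, -0.864, -0.502, 0.747], [0.0, 0.0, 0.0, 1.0]] [[433.1, 0.0, 275.8], [0.0, 433.1, 213.9], [0.0, 0.0, 1.0]] -0.09367362518495953
top [[0.016, -0.993, 0.118, 0.333], [-1.0, -0.016, -0.0, 0.042], [0.002, -0.118, -0.993, 1.874], [0.0, 0.0, 0.0, 1.0]] [[516.6, 0.0, 283.6], [0.0, 516.6, 202.6], [0.0, 0.0, 1.0]] -0.014775160832726043
{'time': np.float64(0.1), 'joint_positions': array([ 1.326,  0.322, -0.07 ,  1.452,  0.023,  1.371, -0.057]), 'qd': array([-0.002, -0.001, -0.002, -0.002, -0.   , -0.001, -0.001]), 'joint_torque': array([-0.0000e+00, -4.9257e+01, -4.0600e-01, -3.1340e+01, -6.4000e-02,
        3.9000e-02,  0.0000e+00]), 'position': array([ 0.166, -0.628,  0.222]), 'tool_rot': array([-3.114e+00, -4.050e-01,  1.000e-03]), 'ft_force': array([-0.274, -0.639,  0.257]), 'torque': array([-0.005,  0.022, -0.031]), 'grip_width': np.float64(1.0)}
[[ 0.967  0.256 -0.001]
 [ 0.256 -0.967  0.002]
 [-0.    -0.002 -1.   ]]
```

View pics/scene0.png

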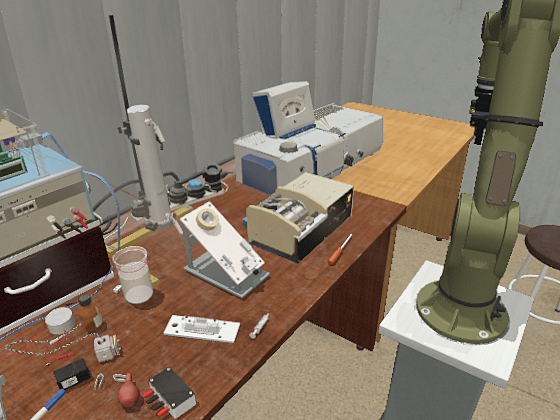

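View pics/top0.png

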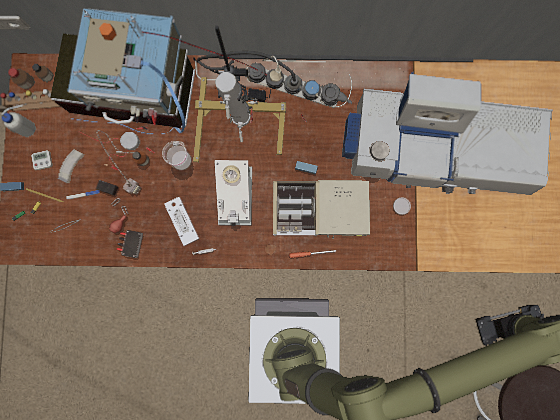

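The scene view shows the stand at about (228,250) with the tape at (208,218), the carrier at (202,328) and the syringe at (260,325). In the top view the stand is at (234,192), tape (233,174), carrier (181,222), slides (307,167), syringe (204,251) and dish (402,206).

Run:
```python
from h import *
t=np.load('top.npz');s=np.load('scene.npz')
a=t['im'][150:265,155:260];b=s['im'][190:350,155:275]
a=cv2.resize(a,None,fx=3.8,fy=3.8,interpolation=cv2.INTER_CUBIC)[:450];b=cv2.resize(b,None,fx=3.2,fy=3.2,interpolation=cv2.INTER_CUBIC)[:512]
c=np.zeros((512,a.shape[1]+b.shape[1],3),np.uint8);c[:a.shape[0],:a.shape[1]]=a;c[:b.shape[0],a.shape[1]:]=b
cv2.imwrite('pics/crop1.png',c[:,:,::-1]);print(c.shape,a.shape)
P=full('top',t['d'])
for nm,u,v in[('stand',234,205),('tape',233,168),('carrier',172,207),('desk',150,240),('slides',307,167),('dish',402,206),('pump',320,190),('pumpR',368,230),('syr',204,251),('beaker',177,150)]:print(nm,P[v,u].round(4))
# panel plane from top: light pixels within stand, height>0.03
for n,z,box in(('top',t,(158,228,212,256)),('scene',s,(200,285,185,270))):
    Q=full(n,z['d']);im=z['im'].astype(int)
    m=np.zeros((420,560),bool);m[box[0]:box[1],box[2]:box[3]]=1
    m&=(im.min(2)>190)&(im.max(2)-im.min(2)<25)&(Q[:,:,2]>.03)
    X=Q[m];c=np.median(X,0)
    ok=np.ones(len(X),bool)
    for _ in range(12):
        A=np.c_[X[ok,:2],np.ones(ok.sum())];w=np.linalg.lstsq(A,X[ok,2],rcond=None)[0]
        r=X[:,2]-np.c_[X[:,:2],np.ones(len(X))]@w;ok=abs(r)<.003
    nv=np.array([-w[0],-w[1],1]);nv/=np.linalg.norm(nv)
    print(n,len(X),ok.sum(),'slope',np.degrees(np.arccos(nv[2])),'yaw',np.degrees(np.arctan2(-nv[1],-nv[0])),w,r[ok].std())
    np.savez(f'panel_{n}.npz',X=X[ok],w=w)
    rect=cv2.minAreaRect(X[ok][:,:2].astype(np.float32));print(rect)
```

```text
(512, 783, 3) (437, 399, 3)
stand [0.5356 0.2152 0.0782]
tape [0.647  0.2116 0.1847]
carrier [0.5319 0.4456 0.0147]
desk [ 0.4122  0.5247 -0.0039]
slides [ 0.6843 -0.041   0.027 ]
dish [ 0.5485 -0.3871  0.0163]
pump [ 0.5874 -0.0823  0.1187]
pumpR [ 0.4521 -0.2454  0.1266]
syr [0.3752 0.3246 0.0133]
beaker [0.7284 0.4224 0.0788]
top 1413 659 slope 34.554947961313665 yaw 0.23747865684000846 [ 0.688688    0.00285448 -0.2886279 ] 0.0016507229479797057
((0.5820489525794983, 0.21987223625183105), (0.1869298219680786, 0.10903164744377136), 0.658028244972229)
scene 2096 1575 slope 35.206024916658905 yaw 0.562535678829689 [ 0.70554589  0.00692734 -0.29774137] 0.0015153380695955335
((0.5809618830680847, 0.22394436597824097), (0.18793703615665436, 0.11374303698539734), 0.4573462903499603)
```

View pics/crop1.png

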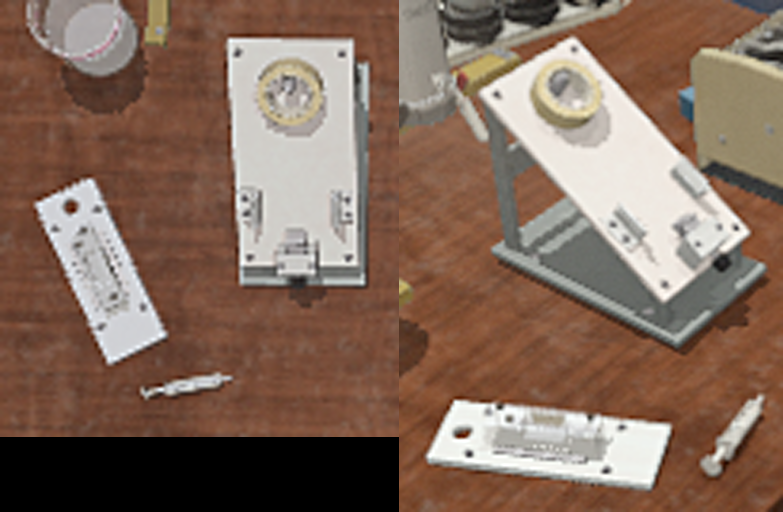

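The crop shows the tape ring at crop (291,93), the bolt at (295,245), the carrier eye at (71,206), and its bare end at about (130,340), pointing towards the robot. Next I work out the tape and carrier poses.

```bash
cat >> h.py <<'E'
def onplane(n,uv,p0,nv):
    o,r=rays(n,uv); t=((p0-o)@nv)/(r@nv); return o+r*t[:,None]
TH=np.radians(35)
E
python3 - <<'E'
from h import *
t=np.load('top.npz');s=np.load('scene.npz')
yaw=np.radians(.5);C=np.array([.5815,.221,.112])
X=np.array([np.cos(yaw)*np.cos(TH),np.sin(yaw)*np.cos(TH),np.sin(TH)]);Y=np.array([-np.sin(yaw),np.cos(yaw),0]);N=np.cross(X,Y)
for n,z,box in(('top',t,(158,195,215,252)),('scene',s,(195,240,185,230))):
    im=z['im'];hsv=cv2.cvtColor(im,cv2.COLOR_RGB2HSV)
    m=np.zeros((420,560),np.uint8);b=box;m[b[0]:b[1],b[2]:b[3]]=((hsv[...,1]>60)&(hsv[...,0]>15)&(hsv[...,0]<40)&(hsv[...,2]>120))[b[0]:b[1],b[2]:b[3]]*255
    nn,l,st,_=cv2.connectedComponentsWithStats(m);k=1+st[1:,4].argmax();c=max(cv2.findContours((l==k).astype(np.uint8),0,1)[0],key=len)
    h=cv2.convexHull(c)[:,0];print(n,st[k])
    P=onplane(n,h,C+N*.02,N)-C;uv=np.c_[P@X,P@Y]
    print(' tape top face hull: centre/r',[np.round(q,4) for q in cv2.minEnclosingCircle((uv*1000).astype(np.float32))])
    Q=full(n,z['d'])[l==k];D=(Q-C)@np.c_[X,Y,N];print(' cloud median',np.median(D,0).round(4),np.percentile(D,[5,95],axis=0).round(4).tolist())
for n,z,box in(('top',t,(190,255,155,205)),('scene',s,(305,350,155,247))):
    im=z['im'].astype(int);b=box;m=np.zeros((420,560),np.uint8)
    m[b[0]:b[1],b[2]:b[3]]=((im.min(2)>140)&(im.max(2)-im.min(2)<45))[b[0]:b[1],b[2]:b[3]]
    nn,l,st,_=cv2.connectedComponentsWithStats(m);k=1+st[1:,4].argmax();c=max(cv2.findContours((l==k).astype(np.uint8),0,1)[0],key=len)
    P=onplane(n,c[:,0].astype(float),np.array([0,0,.006]),np.array([0,0,1.]))
    r=cv2.minAreaRect((P[:,:2]*1000).astype(np.float32));print(n,'carrier rect',r)
e=onplane('top',[[155+71.5/3.8,150+206/3.8]],np.array([0,0,.006]),np.array([0,0,1.]));print('eye',e)
e=onplane('scene',[[155+(463-399)/3.2,190+432/3.2]],np.array([0,0,.006]),np.array([0,0,1.]));print('eye',e)
E
```

```text
top [223 166  17  17  94]
 tape top face hull: centre/r [array([72.1341, -2.1198]), np.float64(31.6319)]
 cloud median [ 0.079  -0.0033  0.0175] [[0.0428, -0.0255, 0.0092], [0.0967, 0.0243, 0.0255]]
scene [196 209  22  21 141]
 tape top face hull: centre/r [array([66.5665,  8.3471]), np.float64(33.4241)]
 cloud median [nan nan nan] [[nan, nan, nan], [nan, nan, nan]]
top carrier rect ((484.10491943359375, 413.78564453125), (171.28436279296875, 61.89155960083008), 27.028148651123047)
scene carrier rect ((484.84552001953125, 416.1336364746094), (172.8528594970703, 67.39971923828125), 27.156970977783203)
eye [[0.54314001 0.44131751 0.006     ]]
eye [[0.54283044 0.44728589 0.006     ]]
```

```bash
cat > d.py <<'E'
import sys
from h import *
s=get_state();p=np.array(s['position']);M=R.from_rotvec(s['tool_rot']).as_matrix();yw=np.degrees(np.arctan2(M[1,0],M[0,0]))
print('t',round(float(s['time']),2),'p',p.round(4),'yaw',round(yw,2),'zaxis',M[:,2].round(3),'F',np.round(s['ft_force'],1),'g',round(float(s['grip_width']),3))
if len(sys.argv)>3:
    g=np.array([float(a) for a in sys.argv[1:4]]); Yw=float(sys.argv[4]) if len(sys.argv)>4 else yw
    ff=np.radians(Yw);c,sn=np.cos(ff),np.sin(ff)
    print('units at current yaw',(M.T@(g-p)/.04).round(3),'at final yaw',np.round([(c*(g-p)[0]+sn*(g-p)[1])/.04,(sn*(g-p)[0]-c*(g-p)[1])/.04,(p-g)[2]/.04],3),'turn',round(-(Yw-yw)/5,3))
E
python3 -m jog '[[[1,1,0,-0.5,0.96],[1,1,0,-0.5,0.96],[1,1,0,-0.5,0.95],[1,0.6,-1,-0.5,0],[1,0.6,-1,0,0],[1,0.6,-1,0,0],[1,0.6,-1,0,0],[1,0.6,-1,0,0],[1,0.6,-1,0,0],[1,0.6,-1,0,0]]]'
python3 -m jog '[[[1,0,-1,0,0],[1,0,-1,0,0],[1,0,-1,0,0],[1,0,-1,0,0],[1,0,-1,0,0],[1,0.3,-1,0,0],[1,0.5,-1,0,0],[1,0.6,-1,0,0],[1,0.6,-1,0,0],[1,0,0,0,0]]]'
python3 d.py 0.635 0.2195 0.159 0.5
```

```text
time: 1.35
position: [0.4503, -0.3246, 0.3021]
tool_rot: [-3.141, -0.013, 0.001]
ft_force: [0.3, -0.4, -0.3]
grip_width: 0.999
time: 2.6
position: [0.5272, 0.0389, 0.302]
tool_rot: [-3.139, -0.024, 0.001]
ft_force: [-0.1, -0.3, 0.1]
grip_width: 0.999
t 2.6 p [0.5272 0.0389 0.302 ] yaw 0.89 zaxis [-0.001  0.003 -1.   ] F [-0.1 -0.3  0.1] g 0.999
units at current yaw [ 2.768 -4.463  3.584] at final yaw [ 2.735 -4.491  3.574] turn 0.078
```

```bash
python3 -m jog '[[[1,0.6,-1,0,0.08],[1,0.6,-1,0,0],[1,0.6,-1,0,0],[1,0.6,-1,0,0],[1,0.33,-0.49,0,0],[1,0,0,1,0],[1,0,0,1,0],[1,0,0,1,0],[1,0,0,0.3,0],[1,0,0,0,0]]]'
python3 d.py 0.635 0.2195 0.159 0.5
python3 - <<'E'
from h import *
im,d=grab('scene')
im2,d=grab('top')
a=cv2.resize(im[150:310,140:300],None,fx=2.5,fy=2.5);b=cv2.resize(im2[130:240,180:290],(400,400))
cv2.imwrite('pics/g1.png',np.hstack([a,b])[:,:,::-1])
E
```

```text
time: 3.85
position: [0.6355, 0.2135, 0.1703]
tool_rot: [3.141, 0.001, -0.002]
ft_force: [-0.4, 0.2, 0.5]
grip_width: 0.997
t 3.85 p [0.6355 0.2135 0.1703] yaw 0.03 zaxis [-0.001 -0.001 -1.   ] F [-0.4  0.2  0.5] g 0.997
units at current yaw [-0.012 -0.151  0.282] at final yaw [-0.011 -0.151  0.282] turn -0.093
```

View pics/g1.png

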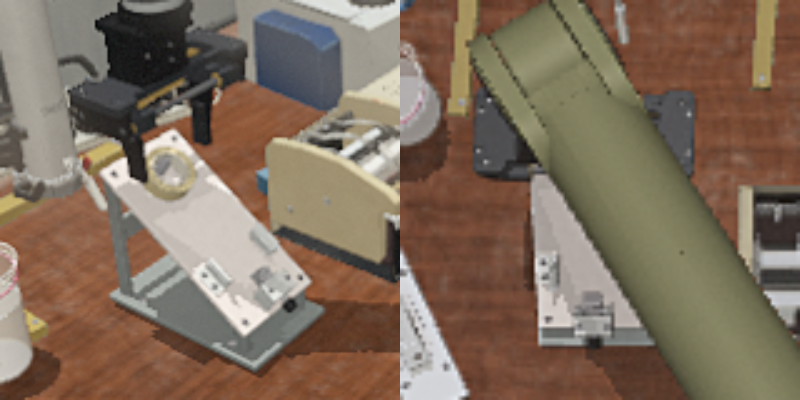

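Jaws straddle the tape ring (left crop, ring at (172,172)). Grip it and lift along the peg.

```bash
python3 -m jog '[[[1,0,-0.13,0.26,0],[0,0,0,0,0],[0,0,0,0,0],[0,0,0,0,0],[0,0,0,0,0],[0,0,0,0,0],[0,0,0,0,0]]]' 20
python3 -m jog '[[[0,-0.15,0,-0.2,0],[0,-0.3,0,-0.5,0],[0,-0.3,0,-0.5,0],[0,-0.2,0,-0.8,0],[0,0,0,-1,0],[0,0,0,-1,0],[0,-0.5,0.5,-0.5,0]]]'
python3 - <<'E'
from h import *
im,d=grab('scene','l1')
im2,d=grab('top')
a=cv2.resize(im[120:320,130:290],None,fx=2.5,fy=2.5);cv2.imwrite('pics/g2.png',a[:,:,::-1])
E
python3 d.py 0.45 -0.36 0.30
```

```text
time: 4.82
position: [0.6356, 0.2199, 0.1603]
tool_rot: [-3.141, -0.002, -0.001]
ft_force: [-0.8, 0.8, 0.7]
grip_width: 0.652
time: 5.7
position: [0.5769, 0.2014, 0.3436]
tool_rot: [-3.14, -0.007, -0.005]
ft_force: [0.8, -0.3, -0.7]
grip_width: 0.653
t 5.8 p [0.5767 0.199  0.345 ] yaw 0.02 zaxis [ 0.006 -0.001 -1.   ] F [ 0.2 -0.4 -0.7] g 0.653
units at current yaw [-3.178 13.972  1.119] at final yaw [-3.172 13.973  1.124] turn -0.0
```

View pics/g2.png

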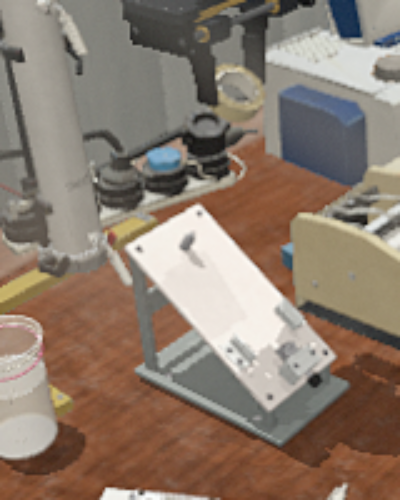

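The tape is in the jaws at (240,92), and the bare peg is visible at (188,243). Carry the tape to the right-hand desk area.

```bash
python3 -m jog '[[[0,-0.6,1,0,0],[0,-0.6,1,0,0],[0,-0.6,1,0,0],[0,-0.6,1,0,0],[0,-0.4,1,0,0],[0,-0.4,1,0,0],[0,0,1,0,0],[0,0,1,0,0],[0,0,1,0,0],[0,0,1,0,0]]]'
python3 -m jog '[[[0,0,1,0,0],[0,0,1,0,0],[0,0,1,0,0],[0,0,1,0,0],[0,0,0.4,0.5,0],[0,0,0,0,0]]]'
python3 d.py 0.45 -0.375 0.03 0
```

```text
time: 7.05
position: [0.4496, -0.201, 0.3402]
tool_rot: [3.141, 0.003, -0.001]
ft_force: [0.3, -0.4, -1.4]
grip_width: 0.652
time: 7.8
position: [0.4491, -0.3757, 0.317]
tool_rot: [-3.137, -0.001, 0.006]
ft_force: [-0.3, 0.9, -0.8]
grip_width: 0.65
t 7.8 p [ 0.4491 -0.3757  0.317 ] yaw 0.03 zaxis [-0.004  0.004 -1.   ] F [-0.3  0.9 -0.8] g 0.65
units at current yaw [0.053 0.012 7.176] at final yaw [ 0.023 -0.017  7.176] turn 0.006
```

```bash
python3 -m jog '[[[0,0,0,1,0],[0,0,0,1,0],[0,0,0,1,0],[0,0,0,1,0],[0,0,0,1,0],[0,0,0,1,0],[0,0,0,0.8,0],[0,0,0,0.35,0],[0,0,0,0,0]]]' 
python3 -m jog '[[[0,0,0,0.1,0],[0,0,0,0.1,0],[0,0,0,0.1,0],[0,0,0,0.1,0],[0,0,0,0,0]]]' 6
python3 -m jog '[[[0.8,0,0,0,0],[0.8,0,0,0,0],[0.8,0,0,0,0],[0.8,0,0,0,0]]]'
python3 - <<'E'
from h import *
im2,d=grab('top');im,d=grab('scene')
im=cv2.resize(im[150:300,330:500],None,fx=2.2,fy=2.2)
a=cv2.resize(im2[170:280,360:470],None,fx=3,fy=3);cv2.imwrite('pics/g3.png',np.hstack([a,im])[:,:,::-1])
E
```

```text
time: 8.93
position: [0.4505, -0.3751, 0.034]
tool_rot: [-3.14, -0.004, 0.001]
ft_force: [0.5, -1.1, -0.6]
grip_width: 0.654
time: 9.55
position: [0.4509, -0.3768, 0.0184]
tool_rot: [3.141, 0.003, 0.001]
ft_force: [1.7, 0.7, 1.4]
grip_width: 0.656
time: 10.05
position: [0.4501, -0.3766, 0.018]
tool_rot: [-3.141, -0.002, 0.001]
ft_force: [-0.1, -0.7, -1.0]
grip_width: 0.793
```

View pics/g3.png

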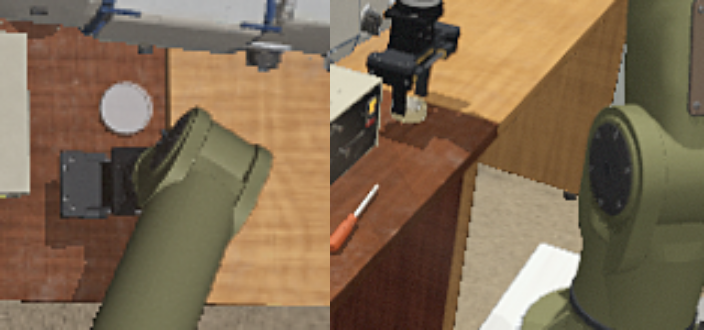

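```bash
python3 -m jog '[[[1,0,0,0,0],[1,0,0,0,0],[1,0,0,-0.5,0],[1,0,0,-1,0],[1,0,0,-1,0],[1,0,0,-1,0],[1,0,0,-1,0],[1,0,-0.5,-1,0],[1,0,-1,-1,0],[1,0,-1,-0.5,0]]]' 
python3 -m jog '[[[1,0,-1,0,0],[1,0,-1,0,0],[1,0,-1,0,0],[1,0,-1,0,0],[1,0,-1,0,0],[1,0,-1,0,0],[1,0,-1,0,0],[1,0,-1,0,0],[1,0,-1,0,0],[1,0,-1,0,0]]]' 
python3 -m jog '[[[1,0.3,-1,0,0],[1,0.3,-1,0,0],[1,0.3,-1,0,0],[1,0.3,-1,0,0],[1,0.3,-1,0,0],[1,0,-1,0,0],[1,0,-1,0,-1],[1,0,0,0,-1],[1,0,0,0,-1]]]' 
python3 -m jog '[[[1,0,0,0,-1],[1,0,0,0,-1],[1,0,0,0,-0.42],[1,0,0,0,0]]]' 
python3 d.py 0.5112 0.4285 0.018 27.1
python3 - <<'E'
from h import *
im,d=grab('top');P=full('top',d)
print(np.round(get_state()['joint_positions'],2))
hsv=cv2.cvtColor(im,cv2.COLOR_RGB2HSV)
# tape now
m=(P[...,2]>.008)&(abs(P[...,0]-.45)<.05)&(abs(P[...,1]+.37)<.05);X=P[m];print('tape',len(X),np.median(X,0).round(4),X.min(0).round(3),X.max(0).round(3))
cv2.imwrite('pics/top2.png',np.hstack([cv2.resize(im[150:240,190:280],(400,400),interpolation=2),cv2.resize(im[190:250,370:430],(400,400))])[:,:,::-1])
E
```

```text
time: 11.4
position: [0.451, -0.2757, 0.3024]
tool_rot: [3.139, 0.002, 0.007]
ft_force: [1.4, 0.6, 0.3]
grip_width: 1.0
time: 12.65
position: [0.4494, 0.125, 0.2996]
tool_rot: [3.14, 0.003, 0.004]
ft_force: [0.6, 0.9, -0.1]
grip_width: 0.999
time: 13.78
position: [0.5088, 0.4042, 0.2994]
tool_rot: [-3.113, -0.419, -0.001]
ft_force: [-0.6, -0.0, 0.3]
grip_width: 1.0
time: 14.28
position: [0.5093, 0.4034, 0.2988]
tool_rot: [3.054, 0.737, 0.001]
ft_force: [0.3, -0.8, -1.1]
grip_width: 0.995
t 14.28 p [0.5093 0.4034 0.2988] yaw 27.12 zaxis [ 0.001  0.    -1.   ] F [ 0.3 -0.8 -1.1] g 0.995
units at current yaw [ 0.323 -0.54   7.02 ] at final yaw [ 0.327 -0.538  7.02 ] turn 0.004
[ 0.    0.47 -1.04  1.3   0.4   1.58 -2.07]
tape 156 [ 0.4536 -0.3751  0.0169] [ 0.401 -0.417  0.008] [ 0.494 -0.322  0.032]
```

View pics/top2.png

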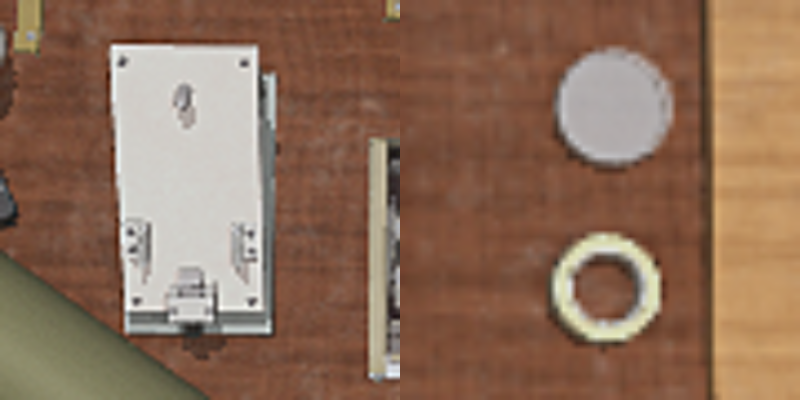

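Right crop: tape flat on the desk at (605,288), with the dish undisturbed at (613,107). Left crop: bare peg near (184,100). Now I descend to grip the carrier, and zoom in on the peg.

```bash
python3 - <<'E'
from h import *
t=np.load('top.npz')['im'];s=cv2.imread('pics/l1.png')[:,:,::-1]
a=cv2.resize(t[155:230,210:260],(400,600),interpolation=2);b=cv2.resize(s[195:295,180:250][:75*1,:50],(400,600),interpolation=2)
cv2.imwrite('pics/z1.png',np.hstack([a,b])[:,:,::-1])
E
python3 -m jog '[[[1,0.32,-0.54,1,0],[1,0,0,1,0],[1,0,0,1,0],[1,0,0,1,0],[1,0,0,1,0],[1,0,0,1,0],[1,0,0,0.7,0],[1,0,0,0.3,0],[1,0,0,0,0]]]'
python3 d.py 0.5112 0.4285 0.018 27.1
```

```text
time: 15.45
position: [0.5107, 0.4283, 0.0179]
tool_rot: [3.053, 0.737, -0.001]
ft_force: [-0.0, 0.3, 0.8]
grip_width: 0.999
t 15.45 p [0.5107 0.4283 0.0179] yaw 27.15 zaxis [-0.001 -0.001 -1.   ] F [-0.   0.3  0.8] g 0.999
units at current yaw [ 0.012  0.002 -0.003] at final yaw [ 0.012  0.002 -0.003] turn 0.011
```

View pics/z1.png

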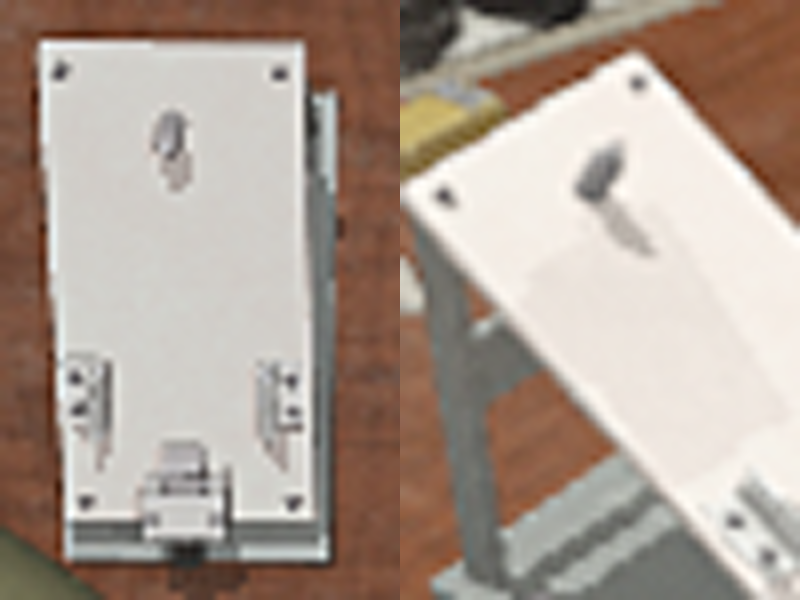

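Top zoom: panel corners (39,42), (303,42), (62,520), (313,520); peg root about (174,116), tip about (168,147). Scene zoom: peg root about (192,190) and tip (218,148).

```bash
python3 - <<'E'
from h import *
yaw=np.radians(.5);C=np.array([.5815,.221,.112])
X=np.array([np.cos(yaw)*np.cos(TH),np.sin(yaw)*np.cos(TH),np.sin(TH)]);Y=np.array([-np.sin(yaw),np.cos(yaw),0]);N=np.cross(X,Y);B=np.c_[X,Y,N]
f=lambda l,o:(np.array(l,float)+.5)/8-.5+o
T=lambda l,h=0:((onplane('top',f(l,[210,155]),C+N*h,N)-C)@B*1000).round(1).tolist()
S=lambda l,h=0:((onplane('scene',f(l,[180,195]),C+N*h,N)-C)@B*1000).round(1).tolist()
print('corners',T([[39,42],[303,42],[62,520],[313,520]]));print('screws',T([[60,71],[280,73],[86,502],[293,502]]),'scene',S([[239,84],[45,196]]),'scene corner',S([[238,50],[5,190]]))
print('root T,S',T([[174,116]]),S([[192,190]]),'tip',T([[168,147]],.027),S([[218,148]],.027))
print('bolt tip T z=.0075..',T([[185,443]],.0075),'cheeks',T([[105,365],[265,365]],.012))
E
python3 -m jog '[[[0,0,0,0,0],[0,0,0,0,0],[0,0,0,0,0],[0,0,0,0,0],[0,0,0,0,0],[0,0,0,0,0],[0,0,0,0,0],[0,0,0,0,0]]]' 4
python3 -m jog '[[[0,-0.02,0,-0.2,0],[0,-0.03,0,-0.2,0],[0,-0.08,0,-0.2,0],[0,-0.12,0,-0.2,0],[0,-0.15,0,-0.2,0],[0,-0.18,0,-0.2,0],[0,-0.1,0,-0.18,0],[0,0,0,0,0],[0,0,0,0,0]]]' 3
python3 - <<'E'
from h import *
im,d=grab('scene');im2,d=grab('top')
b=cv2.resize(im[240:360,130:270],(560,480),interpolation=2)
a=cv2.resize(im2[190:250,150:180],(240,480),interpolation=2)
cv2.imwrite('pics/c1.png',np.hstack([a,b])[:,:,::-1])
E
```

```text
corners [[114.8, 53.2, 0.0], [115.6, -57.0, 0.0], [-115.6, 56.0, 0.0], [-114.7, -55.4, 0.0]]
screws [[101.7, 45.1, 0.0], [101.5, -47.0, 0.0], [-106.3, 44.9, -0.0], [-105.6, -46.8, 0.0]] scene [[103.5, -45.9, -0.0], [104.0, 46.0, -0.0]] scene corner [[114.5, -55.7, 0.0], [112.7, 56.3, 0.0]]
root T,S [[81.4, -1.8, 0.0]] [[79.6, -0.5, 0.0]] tip [[79.5, -1.7, 27.0]] [[79.2, 0.4, 27.0]]
bolt tip T z=.0075.. [[-71.9, -1.0, 7.5]] cheeks [[-31.2, 31.5, 12.0], [-30.7, -37.6, 12.0]]
time: 16.45
position: [0.5106, 0.4288, 0.018]
tool_rot: [-3.053, -0.738, 0.0]
ft_force: [0.4, 1.2, -0.1]
grip_width: 0.276
time: 17.58
position: [0.487, 0.4163, 0.0734]
tool_rot: [-3.053, -0.738, -0.001]
ft_force: [0.6, -0.2, -1.3]
grip_width: 0.273
```

View pics/c1.png

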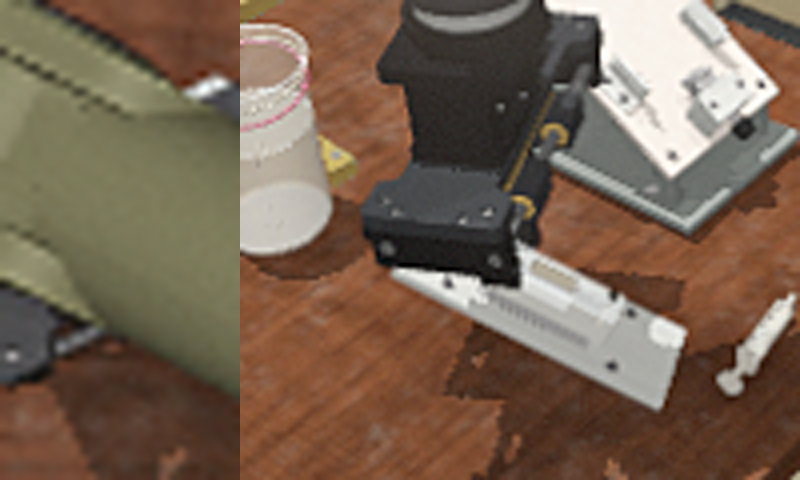

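The plate hangs at about 30° in the jaws with its lower edge on the desk at (660,405). I tighten the grip, lift, turn square to the stand and check again.

```bash
python3 -m jog '[[[0,0,0,0,0],[0,0,0,0,0],[0,0,0,-0.3,0],[0,0,0,-0.8,0],[0,0,0,-1,0],[0,0,0,-1,0],[0,0,0,-1,0],[0,0,0,-1,0],[0,0,0,0,1],[0,0,0,0,1]]]' 30
python3 -m jog '[[[0,0,0,0,1],[0,0,0,0,1],[0,0,0,0,1],[0,0.3,0.8,0,0.37],[0,0.4,0.9,0,0],[0,0.4,0.9,0,0],[0,0.4,0.9,0,0],[0,0.4,0.9,0,0],[0,0,0,0,0]]]'
python3 d.py 0.5843 0.220 0.185 0.3
python3 - <<'E'
from h import *
im,d=grab('scene');im2,d2=grab('top')
b=cv2.resize(im[170:290,180:300],(480,480),interpolation=2)
a=cv2.resize(im2[160:240,200:260],(300,400),interpolation=2);a=np.vstack([a,np.zeros((80,300,3),np.uint8)])
cv2.imwrite('pics/c2.png',np.hstack([a,b])[:,:,::-1])
c=onplane('top',[[370+205.5/6.667-.5,190+288.5/6.667-.5]],np.array([0,0,.02]),np.array([0,0,1.]));print('tape by top',c)
P=full('scene',d);t=get_state()['position']
m=(P[...,2]>t[2]-.11)&(P[...,2]<t[2]+.0)&(P[...,0]<t[0]-.015)&(P[...,0]>t[0]-.12)&(abs(P[...,1]-t[1])<.06)
X=P[m]-t;print(len(X))
A=np.c_[X[:,:2],np.ones(len(X))];ok=np.ones(len(X),bool)
for _ in range(15):
    w=np.linalg.lstsq(A[ok],X[ok,2],rcond=None)[0];r=X[:,2]-A@w;ok=abs(r)<max(.003,1.0*np.median(abs(r)))
print(ok.sum(),'tilt',np.degrees(np.arctan(w[:2])),w,X[ok].min(0),X[ok].max(0))
E
```

```text
time: 18.92
position: [0.486, 0.4162, 0.2783]
tool_rot: [3.107, 0.466, 0.0]
ft_force: [0.2, 0.1, -2.5]
grip_width: 0.27
time: 20.05
position: [0.5666, 0.2358, 0.277]
tool_rot: [3.139, -0.003, -0.0]
ft_force: [-0.2, -0.1, -3.4]
grip_width: 0.272
t 20.05 p [0.5666 0.2358 0.277 ] yaw -0.09 zaxis [-0.    -0.003 -1.   ] F [-0.2 -0.1 -3.4] g 0.272
units at current yaw [0.444 0.388 2.301] at final yaw [0.441 0.399 2.3  ] turn -0.078
tape by top [[ 0.45118159 -0.37914189  0.02      ]]
770
450 tilt [29.98690866 -0.06616472] [ 0.57704566 -0.00115479 -0.01788927] [-0.08733087 -0.03695717 -0.06959222] [-0.01566872  0.02639018 -0.0250862 ]
```

View pics/c2.png

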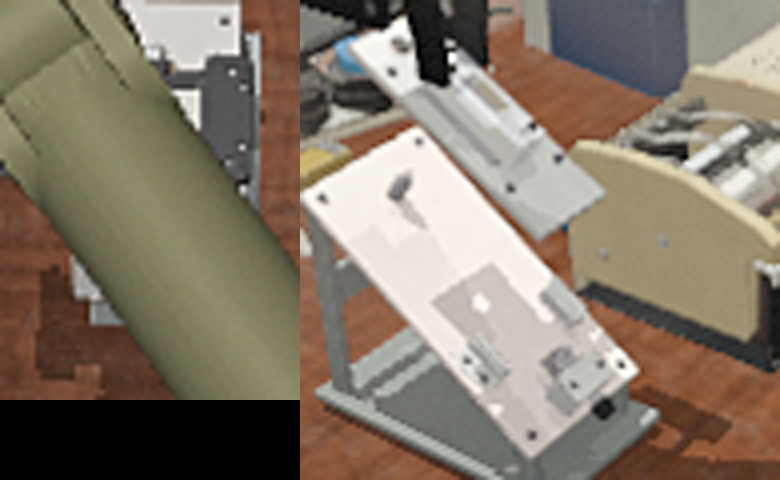

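Tilt measures 30.0°. The eye is at crop (402,45), lower end corners at (605,193)/(542,240). Checking the carrier's pose in the hand against these.

Run:
```python
from h import *
p=np.array([.5666,.2358,.277]);a=np.radians(30);yw=np.radians(-.09)
X=np.array([np.cos(a)*np.cos(yw),np.cos(a)*np.sin(yw),np.sin(a)]);Y=np.array([-np.sin(yw),np.cos(yw),0]);N=np.cross(X,Y);B=np.c_[X,Y,N]
O=p-B@np.array([.030,0,.018])
im=np.load('scene.npz')['im'];g=im.astype(int)
sub=g[174:192,195:216];print(sub.min(2))
f=lambda l:(np.array(l,float)-[300,0]+.5)/4-.5+[180,170]
Q=onplane('scene',f([[402,45],[605,193],[542,238],[350,40],[398,17]]),O+N*.006,N);print(((Q-O)@B*1000).round(1))
```

```text
[[ 21  21  28  21  17  21  17  21   5 111 175 149   5  19  28  21  28  24
   20  25  31]
 [ 16  15  16  11  22  18  31  61 176 232 246 209   0  11  19  22  23  28
   25  29  31]
 [ 28  30  18   8   7   4  11 132 232 255 255 227  83  10  24  26  22  28
   23  24  33]
 [ 42  69  77 101 113  79 173 226 245 250 253 230 122   0  17  22  23  27
   24  25  28]
 [102 145 192 224 222 215 240 250 239 233 239 242 187   0  12  23  25  24
   30  23  32]
 [193 224 238 250 247 248 250 230 189 177 188 229 212  80  13  21  25  18
   17  27  20]
 [235 247 243 241 240 240 242 206 108 111 128 173 172  98   4  24  19  18
   28  22  11]
 [243 241 239 239 239 239 239 214 143 114 116 121 139 119   7   7  16  29
   23  17  11]
 [244 240 239 239 238 239 240 230 189 122  94  80 155 153   4  21  30  21
   24  27  17]
 [240 243 239 238 239 240 238 235 221 191 174 170 206 188   0  15  20  20
   18  20  20]
 [209 240 244 239 239 240 242 237 231 229 225 224 238 208  28   7  19  14
   18  21  18]
 [161 210 240 243 241 238 236 236 232 232 231 232 242 213  91   8  18  18
   29  23  16]
 [142 162 211 236 238 234 223 205 213 228 230 228 237 215 113   3  21  27
   22  20  22]
 [ 97 142 164 205 227 235 203 118 141 209 232 230 234 208 106   7  19  15
   24  26  20]
 [104 126 140 164 205 233 213 125  93 198 234 230 234 217 136   0   8  19
   23  15  19]
 [ 98  97 100 132 170 206 227 214 200 221 232 230 234 230 174   6   0  10
   10  17  24]
 [ 36  40  33  78 134 168 208 234 238 231 230 230 233 237 223 171 103  63
   26   1   1]
 [ 34  37  34  21  73 130 167 207 229 232 230 231 235 224 203 178 151 159
  145  84  33]]
[[ 69.6   1.7   6. ]
 [-82.8 -28.6   6. ]
 [-84.1  31.8   6. ]
 [ 88.9  28.4   6. ]
 [ 88.3 -12.4   6. ]]
```

```bash
python3 -m jog '[[[0,0.2,0.2,0.5,-0.08],[0,0.21,0.18,1,0],[0,0,0,0.6,0],[0,0,0,0.21,0],[0,0,0,0,0]]]'; python3 d.py 0.5831 0.2207 0.1847 0.3
python3 - <<'E'
from h import *
im,d=grab('scene','c3')
p,yw=np.array(get_state()['position']),np.radians(.3);a=np.radians(30)
X=np.array([np.cos(a)*np.cos(yw),np.cos(a)*np.sin(yw),np.sin(a)]);Y=np.array([-np.sin(yw),np.cos(yw),0]);N=np.cross(X,Y);B=np.c_[X,Y,N];O=p-B@np.array([.030,0,.018])
# project predicted eye & peg tip/roots
P=eyes.camera_params('scene');T=np.linalg.inv(np.array(P['pose']))
def pr(w): 
    r=cv2.Rodrigues(T[:3,:3])[0];return cv2.projectPoints(np.atleast_2d(w),r,T[:3,3],np.array(P['camera_matrix']),np.array([P['k1'],0,0,0,0.]))[0][:,0].round(1)
e=pr(O+B@[.068,0,.006]);print('pred eye px',e)
u,v=e[0].astype(int);print(u-9,v-8);print(im[v-8:v+10,u-9:u+10].min(2))
E
```

```text
time: 20.78
position: [0.5806, 0.2264, 0.1843]
tool_rot: [3.141, 0.022, -0.002]
ft_force: [-0.9, -0.1, -2.9]
grip_width: 0.269
t 20.77 p [0.5806 0.2264 0.1843] yaw 0.81 zaxis [-0.001 -0.    -1.   ] F [-0.9 -0.1 -2.9] g 0.269
units at current yaw [ 0.06   0.144 -0.01 ] at final yaw [ 0.062  0.144 -0.01 ] turn 0.102
pred eye px [[207.9 210.2]]
198 202
[[ 30  34  32  28  33  31  21  78  98  87  81  67  49  28  22  33  35  30
   43]
 [ 33  33  29  22  25  29  21  56  71  82  75  28  24  20  28  19  31  27
   31]
 [ 34  29  62  67  37  28  16  57 206 226 149   2  20  27  26  28  23  22
   16]
 [ 34  42  79  78  44  28  14 116 243 255 206   0  20  20  23  29  19  28
   21]
 [ 29  39  65  80  56  26   9 138 242 255 228  89   7  23  22  21  25  24
   21]
 [ 29  25  45  57  44  25  16 100 239 255 230 119   4  24  27  23  22  24
   17]
 [ 10  20  22  29  27  33  32  43 191 233 239 190   2  22  22  24  27  18
   19]
 [153  39   2   6  24  24  38  20 134 170 206 189  66  10  26  26  24  23
   23]
 [237 234 221 156  40   0  45  95 203 228 202 151  80  12  21  28  29  24
   24]
 [248 253 250 240 211 184 202 221 240 248 239 205 115  10  21  25  33  27
   25]
 [246 243 245 250 246 234 234 238 227 215 236 239 181  40  19  26  28  24
   20]
 [239 246 242 243 246 244 236 232 223 217 231 245 201  50  19  27  27  22
   20]
 [204 239 246 243 243 245 239 231 232 230 233 242 210  93   5  28  20  27
   29]
 [164 204 239 246 244 242 238 236 235 232 231 240 213 107  15  28  23  27
   25]
 [200 161 205 235 239 233 205 188 222 237 233 237 210 107  14  29  33  29
   29]
 [236 206 174 197 230 216 141  91 168 222 236 237 220 140  10  27  32  28
   26]
 [242 238 211 173 198 222 186 126 147 213 235 236 236 178   5  22  31  29
   27]
 [238 241 238 208 170 202 223 218 218 228 234 235 243 193  10  10  18  20
   29]]
```

```bash
python3 -m jog '[[[0,0.06,0.14,0,0.1],[0,0,0,0,0]]]' 
python3 d.py 0.5831 0.2207 0.1847 0.3
python3 -m jog '[[[0,0.07,0,0.1,0],[0,0.07,0,0.1,0],[0,0.07,0,0.1,0],[0,0,0,0,0]]]' 10
python3 d.py 0.5917 0.2207 0.1724 0.3
python3 - <<'E'
from h import *
im,d=grab('scene','c4')
b=cv2.resize(im[170:290,180:300],(560,560),interpolation=2)
cv2.imwrite('pics/v11.png',b[:,:,::-1])
E
```

```text
time: 21.08
position: [0.5846, 0.2195, 0.1858]
tool_rot: [3.141, 0.004, 0.003]
ft_force: [-0.7, 0.1, -2.8]
grip_width: 0.272
t 21.07 p [0.5846 0.2195 0.1858] yaw 0.14 zaxis [ 0.002 -0.    -1.   ] F [-0.7  0.1 -2.8] g 0.272
units at current yaw [-0.038 -0.03   0.026] at final yaw [-0.038 -0.03   0.026] turn -0.031
time: 21.58
position: [0.5905, 0.221, 0.1718]
tool_rot: [-3.142, -0.008, 0.006]
ft_force: [-4.7, 0.1, -2.8]
grip_width: 0.272
t 21.57 p [0.5905 0.221  0.1718] yaw 0.3 zaxis [-0.004  0.    -1.   ] F [-4.7  0.1 -2.8] g 0.272
units at current yaw [ 0.03   0.008 -0.016] at final yaw [ 0.03   0.008 -0.016] turn 0.001
```

View pics/v11.png

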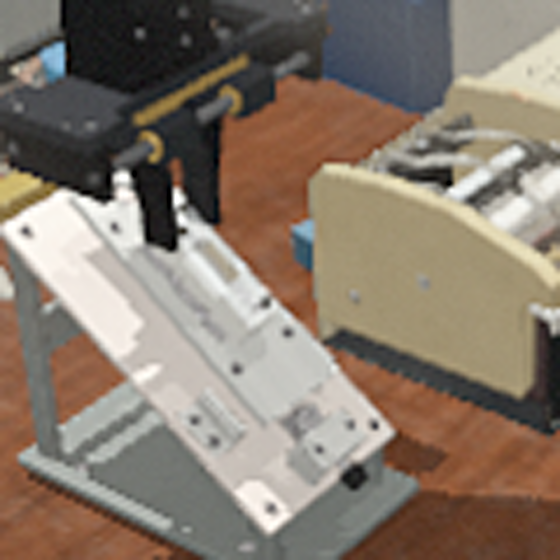

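The lower end hovers over the bolt with the eye over the peg, and the force is a pure -4.7 N in x, as if the peg bears on the robot-side rim of the eye. Ease back and watch.

```bash
python3 -m jog '[[[0,-0.04,0,0,0],[0,0,0,0,0]]]' 
python3 -m jog '[[[0,-0.03,0,0,0],[0,0,0,0,0]]]' 
python3 -m jog '[[[0,0.07,0,0.1,0],[0,0,0,0,0]]]'
```

```text
time: 21.88
position: [0.5902, 0.2207, 0.1729]
tool_rot: [-3.141, -0.007, 0.0]
ft_force: [-3.5, 1.9, -5.3]
grip_width: 0.275
time: 22.12
position: [0.5897, 0.2203, 0.1733]
tool_rot: [-3.142, -0.006, -0.002]
ft_force: [-2.5, 1.4, -3.4]
grip_width: 0.278
time: 22.38
position: [0.5912, 0.2214, 0.1687]
tool_rot: [-3.141, -0.008, 0.002]
ft_force: [-2.9, 2.9, -4.6]
grip_width: 0.274
```

```bash
python3 -m jog '[[[0,-0.03,-0.03,0,0],[0,0,0,0,0]]]' 
python3 -m jog '[[[0,0.05,-0.02,0.1,0],[0,0,0,0,0]]]' 
python3 -m jog '[[[0,0.05,0,0.1,0],[0,0,0,0,0]]]'
```

```text
time: 22.62
position: [0.591, 0.2214, 0.1689]
tool_rot: [3.141, 0.006, 0.0]
ft_force: [-2.8, 1.5, -4.3]
grip_width: 0.274
time: 22.88
position: [0.5922, 0.2226, 0.1648]
tool_rot: [3.141, 0.007, -0.002]
ft_force: [-4.0, 1.9, -2.5]
grip_width: 0.276
time: 23.12
position: [0.5951, 0.2225, 0.1608]
tool_rot: [-3.141, -0.006, -0.001]
ft_force: [-1.9, 3.4, -3.7]
grip_width: 0.27
```

```bash
python3 -m jog '[[[0,-0.04,-0.03,0,0],[0,0,0,0,0]]]' 5
python3 -m jog '[[[0,0.03,-0.02,0.08,0],[0,0,0,0,0]]]' 
python3 -m jog '[[[0,0.03,0,0.08,0],[0,0,0,0,0]]]'
python3 - <<'E'
from h import *
im,d=grab('scene','c5');P=full('scene',d)
s=get_state();t=np.array(s['position']);print(np.round(s['torque'],2))
m=(P[...,2]>t[2]-.11)&(P[...,2]<t[2]+.0)&(P[...,0]<t[0]-.015)&(P[...,0]>t[0]-.085)&(abs(P[...,1]-t[1])<.028)
X=P[m]-t;A=np.c_[X[:,:2],np.ones(len(X))];ok=np.ones(len(X),bool)
for _ in range(15):
    w=np.linalg.lstsq(A[ok],X[ok,2],rcond=None)[0];r=X[:,2]-A@w;ok=abs(r)<max(.003,np.median(abs(r)))
print(ok.sum(),len(X),'tilt',np.degrees(np.arctan(w[:2])),w)
E
```

```text
time: 23.38
position: [0.5942, 0.2226, 0.1613]
tool_rot: [3.141, 0.004, 0.003]
ft_force: [0.5, 1.2, -2.1]
grip_width: 0.274
time: 23.62
position: [0.5948, 0.2238, 0.1575]
tool_rot: [3.141, 0.005, 0.0]
ft_force: [-0.5, 0.7, -2.5]
grip_width: 0.273
time: 23.88
position: [0.5965, 0.2242, 0.1547]
tool_rot: [-3.141, -0.006, -0.003]
ft_force: [1.4, 0.5, -1.3]
grip_width: 0.278
[ 0.01 -0.42  0.06]
315 630 tilt [36.88758138  1.32041428] [ 0.75048236  0.02304966 -0.01897128]
```

```bash
python3 -m jog '[[[0,0.02,0,0.05,0],[0,0,0,0,0]]]' 3
python3 -m jog '[[[0.3,0,0,0,0],[0.35,0,0,0,0],[0.4,0,0,0,0],[0.45,0,0,0,0],[0.45,0,0,0,0],[0.45,0,0,0,0]]]'
python3 - <<'E'
from h import *
im,d=grab('scene','c6');P=full('scene',d)
C=np.array([.5815,.2207,.112]);yaw=np.radians(.3)
X=np.array([np.cos(yaw)*np.cos(TH),np.sin(yaw)*np.cos(TH),np.sin(TH)]);Y=np.array([-np.sin(yaw),np.cos(yaw),0]);N=np.cross(X,Y);B=np.c_[X,Y,N]
D=(P-C)@B*1000
# height profile off panel along slope on bare plate strips (y -20..-28 and 18..28), right side visible
for lo,hi in((-28,-16),(16,28)):
  for x in range(-80,110,15):
    m=(abs(D[...,0]-x)<7)&(D[...,1]>lo)&(D[...,1]<hi)&(D[...,2]<60);print(x,m.sum(),np.round(np.median(D[m][:,2]),1) if m.sum() else None,end=' | ')
  print()
E
```

```text
time: 24.18
position: [0.5975, 0.2243, 0.1533]
tool_rot: [-3.141, -0.006, -0.003]
ft_force: [1.9, -0.6, 3.1]
grip_width: 0.272
time: 24.92
position: [0.5964, 0.2243, 0.1525]
tool_rot: [3.142, 0.006, -0.0]
ft_force: [0.2, 0.6, 0.7]
grip_width: 0.445
-80 8 3.3 | -65 19 7.5 | -50 17 8.0 | -35 17 8.8 | -20 3 9.9 | -5 3 8.2 | 10 12 -125.0 | 25 20 -132.1 | 40 51 38.0 | 55 41 40.8 | 70 17 9.5 | 85 3 -197.8 | 100 10 -202.9 | 
-80 33 0.1 | -65 39 6.1 | -50 35 6.8 | -35 38 5.6 | -20 39 8.1 | -5 46 8.1 | 10 44 8.6 | 25 46 10.1 | 40 26 13.5 | 55 39 -73.0 | 70 49 -59.7 | 85 18 -193.1 | 100 14 -206.6 |
```

```bash
python3 -m jog '[[[0.6,0,0,0,0],[0.6,0,0,-0.5,0],[0.6,0,0,-1,0],[0.6,0,0,-1,0],[0.6,0,0,-1,0],[0.6,0,0,0,0]]]'
python3 - <<'E'
from h import *
im,d=grab('scene','c7');im2,d2=grab('top','t7')
a=cv2.resize(im[190:280,180:280],(600,540),interpolation=2)
cv2.imwrite('pics/v12.png',a[:,:,::-1])
C=np.array([.5815,.2207,.112]);yaw=np.radians(.3)
X=np.array([np.cos(yaw)*np.cos(TH),np.sin(yaw)*np.cos(TH),np.sin(TH)]);Y=np.array([-np.sin(yaw),np.cos(yaw),0]);N=np.cross(X,Y);B=np.c_[X,Y,N]
D=(full('scene',d)-C)@B*1000
for lo,hi in((-52,-40),(-28,-16),(16,28),(40,52)):
  for x in range(-95,110,15):
    m=(abs(D[...,0]-x)<7)&(D[...,1]>lo)&(D[...,1]<hi)&(D[...,2]<60)&(D[...,2]>-30);print(x,m.sum(),np.round(np.median(D[m][:,2]),1) if m.sum() else None,end=' | ')
  print()
E
```

```text
time: 25.72
position: [0.5978, 0.226, 0.298]
tool_rot: [-3.139, -0.007, -0.012]
ft_force: [-0.1, 0.6, -0.5]
grip_width: 0.601
-95 17 1.8 | -80 17 1.2 | -65 15 2.3 | -50 0 None | -35 3 3.7 | -20 17 1.4 | -5 19 0.9 | 10 16 1.9 | 25 16 0.7 | 40 17 1.3 | 55 17 2.1 | 70 16 0.9 | 85 19 0.4 | 100 18 1.7 | 
-95 0 None | -80 8 2.2 | -65 17 7.4 | -50 19 7.7 | -35 16 8.4 | -20 3 9.5 | -5 1 9.4 | 10 0 None | 25 2 10.9 | 40 0 None | 55 4 10.5 | 70 15 10.6 | 85 21 10.7 | 100 16 1.6 | 
-95 50 10.8 | -80 24 1.1 | -65 18 7.9 | -50 19 8.3 | -35 23 8.8 | -20 28 10.8 | -5 25 10.2 | 10 32 11.9 | 25 27 11.3 | 40 27 12.1 | 55 23 9.9 | 70 17 11.7 | 85 18 12.4 | 100 15 3.5 | 
-95 21 1.5 | -80 22 1.2 | -65 27 2.7 | -50 39 6.5 | -35 31 5.5 | -20 20 1.1 | -5 20 1.7 | 10 22 2.2 | 25 18 0.6 | 40 20 2.8 | 55 23 3.2 | 70 17 2.5 | 85 37 -0.1 | 100 23 1.1 |
```

View pics/v12.png

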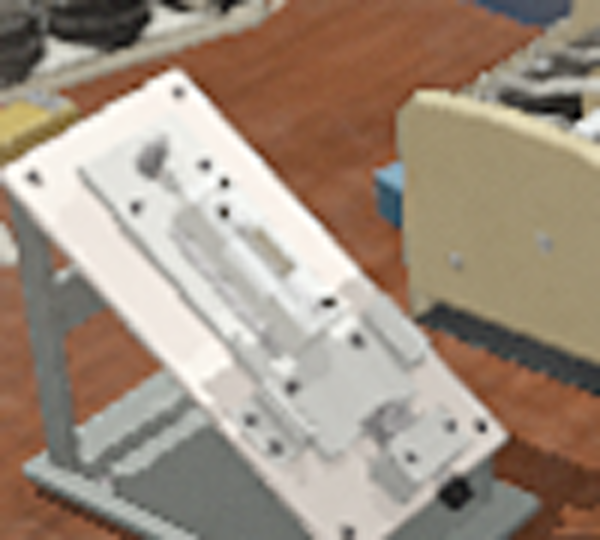

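The last permitted view shows the plate hung on the peg at (155,160), with its lower end between the cheeks at (330,455)-(410,375). The depth profile suggests the lower end already lies low, though, so I check that numerically.

Run:
```python
from h import *
np.set_printoptions(linewidth=220)
a=cv2.imread('pics/l1.png');b=cv2.imread('pics/c7.png')
C=np.array([.5815,.2207,.112]);yaw=np.radians(.3)
X=np.array([np.cos(yaw)*np.cos(TH),np.sin(yaw)*np.cos(TH),np.sin(TH)]);Y=np.array([-np.sin(yaw),np.cos(yaw),0]);N=np.cross(X,Y);B=np.c_[X,Y,N]
P=eyes.camera_params('scene');T=np.linalg.inv(np.array(P['pose']))
def pr(q):
    w=C+np.atleast_2d(q)/1000.@B.T
    return cv2.projectPoints(w,cv2.Rodrigues(T[:3,:3])[0],T[:3,3],np.array(P['camera_matrix']),np.array([P['k1'],0,0,0,0.]))[0][:,0].round(1).tolist()
pk=80.;print('bolt tip low/up',pr([[pk-149.5,9,7.5],[pk-149.5,-9,7.5],[pk-155.5,9,20.5],[pk-155.5,-9,20.5]]))
for z in(6,12,18,24):print('plate end top corners if lower z',z-6,pr([[pk-154.5,30,z],[pk-154.5,-30,z]]))
print(a[250:276,230:262].min(2));print(b[250:276,230:262].min(2))
```

```text
bolt tip low/up [[239.2, 259.9], [243.6, 256.5], [242.7, 259.2], [247.1, 255.9]]
plate end top corners if lower z 0 [[235.0, 265.5], [249.6, 254.4]]
plate end top corners if lower z 6 [[235.9, 264.5], [250.6, 253.3]]
plate end top corners if lower z 12 [[236.8, 263.4], [251.5, 252.2]]
plate end top corners if lower z 18 [[237.7, 262.3], [252.4, 251.1]]
[[232 232 232 232 232 233 233 233 232 231 232 234 238 215 180 169 154 154 155 141 158 186 192 163  97  58  64  67  65  60  60  60]
 [233 234 233 232 232 233 234 234 232 232 232 236 218 191 185 181 160 144 155 171 183 190 195 194 147  74  53  59  61  55  57  60]
 [233 232 232 232 232 234 233 233 232 232 235 240 208 188 192 179 169 165 173 188 191 190 189 196 191 142  70  51  54  60  66  65]
 [233 233 231 234 233 233 232 233 234 234 236 221 194 190 191 187 176 175 175 187 191 189 191 190 197 190 136  69  50  57  65  68]
 [233 234 233 234 233 233 231 232 233 233 238 206 187 192 191 191 188 178 173 186 189 191 191 190 193 196 191 136  61  49  52  52]
 [233 233 233 234 233 232 233 232 232 235 218 192 189 192 192 191 191 190 188 180 186 189 
[... 5368 characters left out ...]
175 169 142  97  46  23  36  94 111 101  98]
 [193 193 193 193 193 193 193 193 191 192 194 195 185 169 149 142 145 152 142 145 172 187 161  89  35  33  34  22  70 100 101  96]
 [197 196 195 193 193 192 194 191 193 193 193 188 181 179 166 148 146 145 151 173 188 194 134  37  23  35  41  22  43  95  99  98]
 [196 197 195 192 191 191 192 193 195 194 194 192 184 179 181 164 151 134 165 187 185 152 109  69  34  22  26  46  89 107  99 105]
 [201 193 193 193 193 192 192 195 195 196 194 194 183 180 181 180 175 175 186 177 141 110 105 106  76  32  41  95 110 112 116 121]
 [195 201 195 194 192 192 194 194 196 195 192 192 192 183 179 180 182 187 165 132 106 106 111 112 107 101 105 110 107 116 125 123]]
```

Numerically, the bolt is fully visible and the plate's lower corner sits at about (235,265.5), i.e. z≈0. So the end has already slipped under the bolt, with the plate pivoting in the light grip. I take the plate back off: light grip, swing the eye up off the peg, then pull upslope.

```bash
python3 -m jog '[[[0.6,0,0.04,1,0],[0.6,0,0,1,0],[0.6,0,0,1,0],[0.6,0,0,0.5,0],[0.6,0,0,0.05,0],[0,0,0,0,0],[0,0,0,0,0],[0,0,0,0,0],[0,0,0,0,0],[0,0,0,0,0]]]' 6
python3 -m jog '[[[0,-0.06,0,-0.08,0],[0,-0.06,0,-0.08,0],[0,-0.06,0,-0.08,0],[0,0,0,0,0]]]'
python3 -m jog '[[[0,-0.06,0,-0.08,0],[0,-0.06,0,-0.08,0],[0,-0.06,0,-0.08,0],[0,-0.04,0,-0.05,0],[0,0,0,0,0]]]'
python3 - <<'E'
from h import *
grab('scene','r1')
im,d=grab('scene');C=np.array([.5815,.2207,.112]);yaw=np.radians(.3)
X=np.array([np.cos(yaw)*np.cos(TH),np.sin(yaw)*np.cos(TH),np.sin(TH)]);Y=np.array([-np.sin(yaw),np.cos(yaw),0]);N=np.cross(X,Y);B=np.c_[X,Y,N]
D=(full('scene',d)-C)@B*1000
for lo,hi in((-28,-16),(16,28)):
  for x in range(-95,110,15):
    m=(abs(D[...,0]-x)<7)&(D[...,1]>lo)&(D[...,1]<hi)&(D[...,2]<60)&(D[...,2]>-30);print(x,m.sum(),np.round(np.median(D[m][:,2]),1) if m.sum() else None,end=' | ')
  print()
E
```

```text
time: 27.08
position: [0.597, 0.2232, 0.1512]
tool_rot: [-3.141, -0.006, -0.002]
ft_force: [0.7, 0.3, 2.7]
grip_width: 0.276
time: 27.58
position: [0.588, 0.2224, 0.1599]
tool_rot: [3.14, 0.007, -0.004]
ft_force: [0.0, 0.0, -3.2]
grip_width: 0.278
time: 28.2
position: [0.5804, 0.2227, 0.172]
tool_rot: [3.141, 0.006, 0.0]
ft_force: [-0.5, -0.0, -4.2]
grip_width: 0.272
-95 0 None | -80 6 3.0 | -65 18 11.0 | -50 20 14.7 | -35 22 18.3 | -20 3 21.2 | -5 2 25.3 | 10 2 29.9 | 25 4 46.3 | 40 0 None | 55 1 39.8 | 70 2 43.0 | 85 2 1.9 | 100 1 -0.8 | 
-95 53 11.6 | -80 21 2.3 | -65 22 10.7 | -50 19 14.5 | -35 23 17.7 | -20 30 19.8 | -5 42 24.1 | 10 42 25.9 | 25 48 30.1 | 40 60 34.7 | 55 41 35.9 | 70 38 37.8 | 85 19 2.3 | 100 16 3.0 |
```

The lower end is held by the bolt and the eye is now about 32 mm off the panel, clear of the peg. Pull upslope and out.

```bash
python3 -m jog '[[[0,-0.04,0,-0.06,0],[0,-0.04,0,-0.06,0],[0,0,0,0,0],[0,0.15,0,-0.1,0],[0,0.15,0,-0.1,0],[0,0.15,0,-0.1,0],[0,0,0,0,0]]]' 15
python3 -m jog '[[[0,0,0,-0.3,0],[0,0,0,-0.7,0],[0,0,0,-1,0],[0,0,0,-1,0],[0,-0.5,-0.5,0,0],[0,-0.5,-1,0,0],[0,-0.5,-1,0,0],[0,-0.5,-1,0,0],[0,-0.3,-1,0,0],[0,0,-0.6,0,0]]]'
python3 d.py 0.465 0.43 0.105 0.3
```

```text
time: 29.18
position: [0.5961, 0.2229, 0.1889]
tool_rot: [-3.141, -0.005, -0.001]
ft_force: [-0.4, 0.2, -3.1]
grip_width: 0.272
time: 30.42
position: [0.4984, 0.4298, 0.3085]
tool_rot: [-3.141, -0.015, 0.002]
ft_force: [1.2, -0.3, -2.1]
grip_width: 0.271
t 30.43 p [0.4984 0.4298 0.3085] yaw 0.56 zaxis [-0.002  0.    -1.   ] F [ 1.2 -0.3 -2.1] g 0.271
units at current yaw [-0.827 -0.011  5.089] at final yaw [-0.835 -0.009  5.088] turn 0.052
```

```bash
python3 -m jog '[[[0,0,0,1,0.05],[0,0,0,1,0],[0,0,0,1,0],[0,0,0,1,0],[0,0,0,0.8,0],[0,0,0,0.4,0],[0,0,0,0,0]]]' 15
python3 -m jog '[[[0,0.1,0,0.1,0],[0,0.1,0,0.1,0],[0,0.1,0,0.1,0],[0,0.1,0,0.1,0],[0,0.1,0,0.1,0],[0,0.1,0,0.1,0],[0,0.05,0,0.1,0],[0,0,0,0,0]]]' 4
python3 d.py 0.525 0.43 0.0691 0.3
```

```text
time: 31.3
position: [0.5018, 0.4263, 0.1001]
tool_rot: [3.141, -0.0, -0.002]
ft_force: [0.1, -0.3, -2.8]
grip_width: 0.278
time: 32.3
position: [0.5277, 0.426, 0.0714]
tool_rot: [3.14, -0.0, -0.003]
ft_force: [0.6, 0.3, -0.8]
grip_width: 0.275
t 32.3 p [0.5277 0.426  0.0714] yaw -0.01 zaxis [-0.002 -0.001 -1.   ] F [ 0.6  0.3 -0.8] g 0.275
units at current yaw [-0.066 -0.101  0.058] at final yaw [-0.066 -0.101  0.058] turn -0.063
```

```bash
python3 -m jog '[[[0,0,0,0.05,0],[0,0,0,0,0],[0,0,0,0,0]]]' 4
python3 -m jog '[[[0,0,0,0,0],[0,0,0,0,0],[0,0,0,-0.5,-0.06],[0,0,0,-1,0],[0,0,0,-1,0],[0,0,0,-1,0],[0,0,0,-1,0],[0,0,0,-1,0],[0,0,0,0,0]]]' 35
python3 d.py
cat > tilt.py <<'E'
from h import *
im,d=grab('scene');P=full('scene',d);s=get_state();t=np.array(s['position'])
m=(P[...,2]>t[2]-.11)&(P[...,2]<t[2]+.0)&(P[...,0]<t[0]-.02)&(P[...,0]>t[0]-.12)&(abs(P[...,1]-t[1])<.05)
X=P[m]-t;A=np.c_[X[:,:2],np.ones(len(X))];ok=np.ones(len(X),bool)
for _ in range(20):
    w=np.linalg.lstsq(A[ok],X[ok,2],rcond=None)[0];r=X[:,2]-A@w;ok=abs(r)<max(.0025,np.median(abs(r)))
a=np.arctan(w[0]);print(ok.sum(),'tilt',np.degrees(np.arctan(w[:2])),w[2],X[ok].min(0).round(4))
# end edge of plate: outline of plate pixels cast onto plate plane through TCP geometry
Xc=np.array([np.cos(a),0,np.sin(a)]);Yc=np.array([0,1.,0]);N=np.cross(Xc,Yc);B=np.c_[Xc,Yc,N];O=t-B@np.array([.030,0,.018])
mm=np.zeros((420,560),np.uint8);idx=np.argwhere(m)[ok];mm[idx[:,0],idx[:,1]]=1
mm=cv2.morphologyEx(mm,cv2.MORPH_CLOSE,np.ones((3,3)));c=max(cv2.findContours(mm,0,1)[0],key=len)[:,0].astype(float)
q=((onplane('scene',c,O+N*.006,N)-O)@B*1000);lo=q[:,0]<np.percentile(q[:,0],5)+6
print('lower end x (expect -85):',q[q[:,0]<q[:,0].min()+8].mean(0).round(1),'min',q[:,0].min().round(1),'y range',q[:,1].min().round(1),q[:,1].max().round(1))
E
python3 tilt.py
```

```text
time: 32.67
position: [0.5279, 0.4263, 0.0703]
tool_rot: [3.141, -0.0, -0.001]
ft_force: [-0.7, 0.4, -2.7]
grip_width: 0.275
time: 33.8
position: [0.5289, 0.4285, 0.2961]
tool_rot: [-3.136, -0.008, -0.009]
ft_force: [-0.1, 0.1, -3.7]
grip_width: 0.272
t 33.8 p [0.5289 0.4285 0.2961] yaw 0.31 zaxis [ 0.006  0.006 -1.   ] F [-0.1  0.1 -3.7] g 0.272
674 tilt [28.69515748  0.18676032] -0.013017859109153785 [-0.091  -0.0312 -0.0642]
lower end x (expect -85): [-77.5   5.2   6. ] min -79.7 y range -30.7 31.5
```

```bash
python3 -m jog '[[[0,0.2,0.8,0,0],[0,0.3,0.9,0,0],[0,0.3,0.9,0,0],[0,0.2,0.9,0,0],[0,0.2,0.9,0,0],[0,0,0.7,0,0],[0,0,0,0.5,0],[0,0,0,0.8,0],[0,0,0,0.8,0],[0,0,0,0,0]]]' 35
python3 d.py 0.5793 0.2232 0.1827 0.3
```

```text
time: 35.1
position: [0.5745, 0.2223, 0.2023]
tool_rot: [3.139, 0.011, -0.012]
ft_force: [0.2, 0.9, -3.2]
grip_width: 0.27
t 35.1 p [0.5745 0.2223 0.2023] yaw 0.38 zaxis [-0.008 -0.002 -1.   ] F [ 0.2  0.9 -3.2] g 0.27
units at current yaw [ 0.125 -0.023  0.488] at final yaw [ 0.121 -0.022  0.489] turn 0.017
```

```bash
python3 -m jog '[[[0,0.12,-0.02,0.3,0],[0,0,0,0.18,0],[0,0,0,0,0]]]'
python3 tilt.py
python3 d.py 0.5793 0.2232 0.1827 0.3
python3 -m jog '[[[0,0.07,0,0.1,0],[0,0.07,0,0.1,0],[0,0.07,0,0.1,0],[0,0,0,0,0]]]'
python3 d.py 0.5919 0.2232 0.1647 0.3
```

```text
time: 35.48
position: [0.582, 0.2235, 0.187]
tool_rot: [3.141, 0.008, -0.001]
ft_force: [-0.1, 0.5, -2.9]
grip_width: 0.268
533 tilt [33.00533066 -2.29604985] -0.00847287213087494 [-0.0909 -0.0341 -0.0704]
lower end x (expect -85): [-78.4  -4.1   6. ] min -80.1 y range -36.7 31.4
t 35.52 p [0.5823 0.2237 0.1875] yaw 0.29 zaxis [ 0.  0. -1.] F [-1.  -0.5 -2.6] g 0.27
units at current yaw [-0.074  0.011  0.12 ] at final yaw [-0.074  0.011  0.12 ] turn -0.003
time: 36.02
position: [0.5897, 0.2236, 0.1744]
tool_rot: [3.141, 0.008, -0.004]
ft_force: [-2.8, -0.5, -2.9]
grip_width: 0.264
t 36.02 p [0.5897 0.2236 0.1744] yaw 0.31 zaxis [-0.003 -0.    -1.   ] F [-2.8 -0.5 -2.9] g 0.264
units at current yaw [0.056 0.01  0.242] at final yaw [0.056 0.011 0.242] turn 0.002
```

```bash
python3 -m jog '[[[0,-0.06,0,0,0],[0,-0.04,0,0,0],[0,0,0,0,0]]]'
python3 -m jog '[[[0,0.04,0,0.1,0],[0,0.06,0,0.1,0],[0,0,0,0,0]]]'
python3 d.py 0.5919 0.2232 0.1647 0.3
```

```text
time: 36.4
position: [0.587, 0.2234, 0.1757]
tool_rot: [3.141, 0.007, 0.002]
ft_force: [0.4, 0.2, -2.7]
grip_width: 0.27
time: 36.78
position: [0.5906, 0.2232, 0.1666]
tool_rot: [3.141, 0.007, -0.002]
ft_force: [-0.8, -0.0, -2.7]
grip_width: 0.272
t 36.77 p [0.5906 0.2232 0.1666] yaw 0.26 zaxis [-0.001 -0.    -1.   ] F [-0.8 -0.  -2.7] g 0.272
units at current yaw [ 0.033 -0.     0.047] at final yaw [ 0.033 -0.     0.047] turn -0.007
```

```bash
python3 -m jog '[[[0,0.06,0,0.1,0],[0,0,0,0,0]]]'
python3 -m jog '[[[0,0.06,0,0.1,0],[0,0,0,0,0]]]'
python3 d.py 0.5976 0.2232 0.1565 0.3
python3 - <<'E'
from h import *
im,d=grab('scene','q1');C=np.array([.5815,.2207,.112]);yaw=np.radians(.3)
X=np.array([np.cos(yaw)*np.cos(TH),np.sin(yaw)*np.cos(TH),np.sin(TH)]);Y=np.array([-np.sin(yaw),np.cos(yaw),0]);N=np.cross(X,Y);B=np.c_[X,Y,N]
D=(full('scene',d)-C)@B*1000
for lo,hi in((-28,-16),(16,28)):
  for x in range(-95,110,15):
    m=(abs(D[...,0]-x)<7)&(D[...,1]>lo)&(D[...,1]<hi)&(D[...,2]<60)&(D[...,2]>-30);print(x,m.sum(),np.round(np.median(D[m][:,2]),1) if m.sum() else None,end=' | ')
  print()
E
```

```text
time: 37.02
position: [0.593, 0.2233, 0.1628]
tool_rot: [3.141, 0.007, -0.001]
ft_force: [0.8, -0.1, -2.3]
grip_width: 0.268
time: 37.28
position: [0.5954, 0.2233, 0.1588]
tool_rot: [3.141, 0.007, -0.001]
ft_force: [0.0, 1.2, -3.0]
grip_width: 0.27
t 37.27 p [0.5954 0.2233 0.1588] yaw 0.27 zaxis [-0.001 -0.    -1.   ] F [ 0.   1.2 -3. ] g 0.27
units at current yaw [0.055 0.002 0.059] at final yaw [0.055 0.002 0.059] turn -0.007
-95 1 25.0 | -80 6 2.5 | -65 21 28.1 | -50 19 26.9 | -35 15 24.3 | -20 8 23.8 | -5 0 None | 10 0 None | 25 0 None | 40 7 48.1 | 55 0 None | 70 0 None | 85 0 None | 100 0 None | 
-95 51 10.6 | -80 19 0.8 | -65 42 25.4 | -50 35 24.5 | -35 33 23.8 | -20 35 22.5 | -5 34 21.1 | 10 31 19.6 | 25 26 17.7 | 40 58 36.2 | 55 55 31.3 | 70 26 13.0 | 85 18 11.5 | 100 9 1.2 |
```

The profile is now as wanted: eye about 5 mm and lower end about 19 mm off the panel, with no contact force. Release.

```bash
python3 -m jog '[[[0,0.02,0,0.03,0],[0,0,0,0,0],[0.29,0,0,0,0],[0.31,0,0,0,0],[0.35,0,0,0,0],[0.45,0,0,0,0],[0.6,0,0,0,0],[0.6,0,0,0,0],[0.6,0,0,0,0]]]' 5
cat > prof.py <<'E'
from h import *
im,d=grab('scene');C=np.array([.5815,.2207,.112]);yaw=np.radians(.3)
X=np.array([np.cos(yaw)*np.cos(TH),np.sin(yaw)*np.cos(TH),np.sin(TH)]);Y=np.array([-np.sin(yaw),np.cos(yaw),0]);N=np.cross(X,Y);B=np.c_[X,Y,N]
D=(full('scene',d)-C)@B*1000
for lo,hi in((-28,-16),(16,28)):
  for x in range(-95,110,15):
    m=(abs(D[...,0]-x)<7)&(D[...,1]>lo)&(D[...,1]<hi)&(D[...,2]<60)&(D[...,2]>-30);print(x,m.sum(),np.round(np.median(D[m][:,2]),1) if m.sum() else None,end=' | ')
  print()
E
python3 prof.py; python3 d.py
```

```text
time: 38.45
position: [0.5962, 0.2235, 0.1581]
tool_rot: [3.142, 0.008, -0.0]
ft_force: [-0.0, 0.3, 0.5]
grip_width: 0.589
-95 1 24.0 | -80 5 2.0 | -65 22 17.6 | -50 17 17.2 | -35 20 17.5 | -20 7 16.1 | -5 2 16.4 | 10 2 14.5 | 25 0 None | 40 31 40.8 | 55 32 47.0 | 70 18 12.3 | 85 2 7.3 | 100 0 None | 
-95 49 12.7 | -80 20 1.6 | -65 29 18.0 | -50 23 17.0 | -35 21 17.1 | -20 25 15.3 | -5 26 15.2 | 10 29 15.3 | 25 23 13.4 | 40 18 12.1 | 55 3 10.5 | 70 19 9.8 | 85 17 9.3 | 100 8 5.3 | 
t 38.5 p [0.5962 0.2235 0.1581] yaw 0.28 zaxis [-0. -0. -1.] F [-0.2 -0.8 -0.7] g 0.597
```

Plate is released: lower end about 11 mm up on the bolt, eye about 2 mm. Next I back off, shut the fingers and go above the bare end.

```bash
python3 -m jog '[[[0.6,0,0,-0.3,0],[0.6,0,0,-0.8,0],[0.6,0,0,-0.8,0],[0,-0.6,0,0,0],[0,-0.6,0,0,0],[0,-0.6,0,0,0],[0,0,0,0,0],[0,0,0,0,0],[0,0,0,0,0]]]' 10
python3 d.py 0.523 0.2232 0.11 0.3; python3 prof.py
```

```text
time: 39.62
position: [0.5251, 0.223, 0.2342]
tool_rot: [-3.141, -0.006, -0.0]
ft_force: [-0.2, 0.1, 0.5]
grip_width: 0.036
t 39.62 p [0.5251 0.223  0.2342] yaw 0.23 zaxis [ 0.     0.001 -1.   ] F [-0.2  0.1  0.5] g 0.036
units at current yaw [-0.053 -0.005  3.105] at final yaw [-0.052 -0.007  3.105] turn -0.014
-95 0 None | -80 6 2.1 | -65 16 18.2 | -50 20 17.8 | -35 19 17.3 | -20 9 16.6 | -5 3 15.4 | 10 2 15.7 | 25 0 None | 40 0 None | 55 0 None | 70 10 10.0 | 85 18 8.4 | 100 17 4.4 | 
-95 50 10.1 | -80 19 1.4 | -65 31 18.9 | -50 25 17.2 | -35 19 17.3 | -20 26 16.4 | -5 26 15.8 | 10 25 14.8 | 25 26 14.5 | 40 23 12.4 | 55 18 10.3 | 70 19 9.9 | 85 20 9.4 | 100 16 6.4 |
```

Still resting on the bolt (lower edge ≈ 11 mm). Now press.

```bash
python3 -m jog '[[[0,-0.05,0,1,0],[0,0,0,1,0],[0,0,0,0.8,0],[0,0,0,0.2,0],[0,0,0,0,0]]]' 
python3 -m jog '[[[0,0,0,0.1,0],[0,0,0,0.1,0],[0,0,0,0,0]]]' 
python3 -m jog '[[[0,0,0,0.1,0],[0,0,0,0.1,0],[0,0,0,0,0]]]'
```

```text
time: 40.3
position: [0.5225, 0.2234, 0.1143]
tool_rot: [-3.141, -0.008, 0.001]
ft_force: [0.2, 0.4, 0.3]
grip_width: 0.009
time: 40.67
position: [0.5223, 0.2231, 0.1062]
tool_rot: [3.141, 0.008, 0.0]
ft_force: [0.4, -0.1, -0.5]
grip_width: 0.003
time: 41.05
position: [0.5221, 0.2232, 0.0979]
tool_rot: [3.142, 0.008, -0.001]
ft_force: [-0.3, 0.0, 0.5]
grip_width: 0.013
```

```bash
python3 -m jog '[[[0,0,0,0.08,0],[0,0,0,0,0]]]' 
python3 -m jog '[[[0,0,0,0.08,0],[0,0,0,0,0]]]' 
python3 -m jog '[[[0,0,0,0.08,0],[0,0,0,0,0]]]' 
python3 prof.py
```

```text
time: 41.3
position: [0.522, 0.223, 0.0946]
tool_rot: [3.141, 0.008, -0.001]
ft_force: [-0.1, -0.0, 0.3]
grip_width: 0.006
time: 41.55
position: [0.5219, 0.223, 0.0913]
tool_rot: [3.141, 0.008, -0.001]
ft_force: [-0.8, -0.3, 0.5]
grip_width: 0.007
time: 41.8
position: [0.522, 0.223, 0.0881]
tool_rot: [3.141, 0.008, -0.001]
ft_force: [0.0, 0.4, -0.5]
grip_width: 0.007
-95 0 None | -80 7 2.3 | -65 11 7.8 | -50 0 None | -35 0 None | -20 0 None | -5 0 None | 10 0 None | 25 0 None | 40 0 None | 55 0 None | 70 17 8.4 | 85 16 7.5 | 100 13 1.7 | 
-95 56 11.3 | -80 21 1.5 | -65 19 7.3 | -50 23 7.0 | -35 18 11.3 | -20 0 None | -5 0 None | 10 0 None | 25 0 None | 40 1 30.0 | 55 8 9.4 | 70 15 7.2 | 85 21 7.9 | 100 15 2.9 |
```

Plate reads flat (≈7.5 including the 1.5 mm bias). Press lightly to confirm seating, then withdraw and check.

```bash
python3 -m jog '[[[0,0,0,0.07,0],[0,0,0,0,0]]]'; python3 -m jog '[[[0,0,0,0.05,0],[0,0,0,0,0]]]'
python3 -m jog '[[[0,0,0,-0.3,0],[0,0,0,-1,0],[0,0,0,-1,0],[0,0,0,-1,0],[0,-0.5,0,-1,0],[0,-0.5,0.5,0,0],[0,0,1,0,0],[0,0,1,0,0],[0,0,1,0,0],[0,0,0,0,0]]]'
python3 prof.py
python3 - <<'E'
from h import *
np.set_printoptions(linewidth=220)
a=cv2.imread('pics/c7.png');im,d=grab('scene','f1');b=im[:,:,::-1]
r=np.s_[250:276,230:262];D=abs(a[r].astype(int)-b[r]).max(2);print('bolt area diff to previously closed state: mean',D.mean().round(1),'max',D.max());print(b[254:268,230:252].min(2))
im,d=grab('top','f2');P=full('top',d)
for n,u,v in(('slides',307,167),('dish',402,206),('syr',204,251)):print(n,P[v,u].round(4))
a0=cv2.imread('pics/top0.png')[:,:,::-1].astype(int)
for n,(u,v) in(('slides',(307,167)),('dish',(402,206)),('syr',(204,251))):print(n,abs(a0[v-10:v+11,u-14:u+15]-im[v-10:v+11,u-14:u+15]).mean().round(1))
t=P[226:242,392:410].reshape(-1,3);t=t[t[:,2]>.012];print('tape',len(t),t.mean(0).round(4),t[:,2].std().round(4))
E
python3 d.py
```

```text
time: 42.1
position: [0.5225, 0.2234, 0.0862]
tool_rot: [-3.142, -0.008, -0.001]
ft_force: [-1.2, -1.4, 3.1]
grip_width: 0.003
time: 42.35
position: [0.5228, 0.2234, 0.0857]
tool_rot: [3.141, 0.008, 0.002]
ft_force: [-4.1, -2.4, 13.4]
grip_width: 0.005
time: 43.6
position: [0.483, 0.079, 0.2556]
tool_rot: [3.14, -0.003, -0.0]
ft_force: [-0.8, 0.6, -0.6]
grip_width: 0.01
-95 0 None | -80 7 0.9 | -65 16 7.8 | -50 19 7.4 | -35 20 8.6 | -20 4 8.3 | -5 0 None | 10 3 8.3 | 25 1 8.6 | 40 0 None | 55 2 8.4 | 70 17 8.0 | 85 16 7.8 | 100 16 1.2 | 
-95 52 12.2 | -80 20 1.0 | -65 20 7.8 | -50 19 7.1 | -35 19 8.1 | -20 24 8.2 | -5 28 8.5 | 10 28 8.8 | 25 29 9.7 | 40 25 9.6 | 55 15 7.7 | 70 19 8.2 | 85 21 8.1 | 100 20 3.1 | 
bolt area diff to previously closed state: mean 22.3 max 72
[[213 223 191 170 174 174 173 171 204 215 224 227 225 225 223 221 224 226 224 206 181 173]
 [215 229 222 188 167 169 168 201 224 227 227 226 225 227 226 224 225 229 230 213 183 173]
 [223 228 227 220 214 213 211 221 225 223 223 226 227 229 221 215 219 197 178 214 223 187]
 [223 224 225 225 227 225 224 223 223 223 225 
[... 511 characters left out ...]
73 218 226 222 226 230 216 178 167 176 143 111 162 209 225 221 219 222 223 222]
 [142 167 170 192 222 228 228 222 195 174 178 182 176 159 177 217 223 223 227 226 222 219]
 [157 182 186 169 194 199 181 182 180 176 174 216 209 170 160 192 224 198 171 213 224 220]
 [168 176 180 183 166 156 163 173 176 173 208 231 202 163 154 143 206 181 109 176 218 225]
 [225 198 174 180 211 192 172 174 172 207 231 213 172 154 154 144 168 199 209 216 225 228]]
slides [ 0.6854 -0.0413  0.0214]
dish [ 0.5488 -0.3876  0.0142]
syr [0.3749 0.323  0.0237]
slides 1.9
dish 1.8
syr 4.7
tape 113 [ 0.4507 -0.379   0.0197] 0.0049
t 43.75 p [0.4827 0.0842 0.2558] yaw 0.35 zaxis [ 0.     0.001 -1.   ] F [0.4 0.  0.2] g 0.002
```

```bash
python3 -c "
from bench import job; job.close_job()"
```

```text
the job is handed in; nothing more can be done
```

I handed the job in at about 44 s of the 67 s allowed. The tape is off the stand and the carrier is latched on the peg; no verdict was reported.

**Tape:** I lifted it off the peg and laid it flat on the desk at about (0.451, -0.378), where a picture confirmed it.

**First hang failed:** I gripped the carrier, let it droop to about 30° against the desk, and threaded the eye onto the peg. In the light grip the plate pivoted and its lower end slipped under the bolt before I let go.

**Second hang:** I swung the eye back off the peg and pulled the plate out upslope. I re-tilted it to about 29° and rehung it under a firm grip. Once let go, the lower edge rested on the bolt about 11 mm off the panel, with the eye about 2 mm off. The depth profile still read the same about 1 s later.

**Press:** With closed fingers on the bare end, the plate went down. A firmer push afterwards (13 N) moved it no further.

**Last checks:**
- **Plate:** depth readings show it flat at both ends, within 1–2 mm of noise.
- **Bolt:** its tip appears at the same pixels as when closed. Brightness in that area differed by 22 grey levels on average, which I put down to the arm's shadow moving. I had used all my picture views, so this was judged from pixel values rather than by eye.
- **Bystanders:** the slide box and dish show no change. The syringe patch differed slightly (4.7 against about 1.9 for the others), and its depth reading moved by about 2 mm in position and 10 mm in height. I took that as depth noise.
- **Disagreement:** the two cameras differed by 2–3 mm, so I relied on contact forces for the final fit.

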